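# Set up a two-level test-kiln stack

### The arm

A 6-joint arm with a two-finger parallel gripper is mounted at the origin on a cart in front of the work surface, level with it; the furniture and walls round the work are solid. World frame = base frame: x ahead of the robot, y to its left, z up, the work surface at z = 0. Lengths are in m, angles in rad, forces in N, time in s.
With the tool pointing down it reaches from about 0.225 to 0.725 m from the base axis. Payload 3.1 kg.
Tool frame: the origin (TCP) lies between the finger pads; the fingertips stand 17 mm ahead of it and the grasp point (between the pads) lies 2 mm behind it (bot.tcp_to_tips is the z of the fingertips in the tool frame, in m); z points along the fingers, y is the line along which they close (so a half turn about z gives the same grasp; the last joint's range is limited). The gripper opens to 85 mm and grips with 20 to 120 N. Pads are 22 mm wide; open, the fingers measure 114 mm over their backs; the gripper's body (76 mm by 85 mm) begins 54 mm behind the grasp point. The pads swing forward as they close: fully open they stand 13 mm farther back than shut.
Start: joints at [1.209, 0.048, 0.099, 1.622, 0, 1.443], TCP at [0.122, 0.511, 0.248] pointing down, gripper open.
Joint ranges: [-2.91, 2.91], [-0.99, 1.94], [-1.21, 1.42], [-2.12, 2.29], [-1.49, 1.47], [-3.14, 3.14]. Speed limits (rad/s): [2.79, 2.79, 3.14, 3.14, 3.14, 3.14].

### API

Orientations are given as a 3x3 rotation matrix whose columns are the frame's x, y, z axes.
In Python, from bench import bot gives the robot as it stands.
- The arm moves only by the tool play_rows, never from a script. Its argument "steps" is a list of rows, each an object with "dp": the shift along the world's x, y, z in units of 25 mm (1.0 is 25 mm), a list of three; "roll": the turn about the world's z in units of 10 degrees (1.0 is 10 degrees); "jaw": the finger opening in mm, from 0 to 85.4. In form: [{"dp": [x, y, z], "roll": roll, "jaw": jaw}, ...]. A call has 1 to 20 rows; each row shifts and turns the commanded pose from where the row before left it; what a row does not reach is not made up. A row lasts 1/8 s, in which the tool goes at most 62.5 mm and 10.7 degrees, less where a joint would pass 70% of its speed; a pose out of reach is approached as far as the arm can. A call is refused whole if a number of a shift passes 1 or a number of a turn 1, either way. A call with a gripper value outside its range is refused whole. The fingers move at their own pace and stop on an object; the grip force is fixed at half the most. Time passes only in rows, so rows that do not move let the fingers close. It gives the time, the measured TCP pose, the force, the opening and the grip force at its end, in the units of the state.
- bot.observe(): the state, without advancing time (a new reading comes with each control period).
- bot.read_camera(name): name is "scene" or "side" or "wrist"; returns (picture, depth): 400x640x3 uint8, blue, green, red; 400x640 float32, m along the optical axis (not along the pixel's ray), 0 where there is no reading.
- bot.camera_model(name): a dict with "mtx" (3x3 intrinsics, pixels), "dist" ([k1, k2, p1, p2, k3] as OpenCV has them; the pictures are not rectified), "R" (3x3) and "t" (3): a world point X has camera coordinates R X + t. Camera axes: x right, y down, z forward; pixel columns grow to the right and rows downward; lengths in m; the calibration is good to about 2 mm. A picture is of the moment at which its call begins: read the wrist's pose just before it. camera_model takes no time and is no camera call; for the wrist camera it gives the pose at the moment of the call.
- bot.sign_off(): hands the job in; it is judged then, once.
The state is a dict: "time": time; "joint_positions": joint angles; "joint_vel": joint speeds; "joint_torque": joint torques, N m; "tcp_pos": TCP position; "tool_rot": TCP orientation; "force": force on the tool from outside, world axes, zero at the start; "ft_torque": the same for the moment, N m; "grip_width": finger opening in m; "grasp_force": force on a finger pad.
Only numpy, scipy, OpenCV 4.12 (cv2) and the standard library are available. Lean on these libraries where they do the work, as an engineer would, in place of code of your own. Each camera call takes 0.05 s, during which the arm holds its last target. There are 200 camera calls.

### The job

Build the test-kiln stack on the dark lower kiln shelf: first stand each hollow round prop centred on the kiln cookie of its own colour, then lay the light grey upper shelf level across both props, centred over the lower shelf and parallel to it, and only then lay the blue tile face up on the upper shelf centred over the terracotta prop and the orange tile face up centred over the white prop. Leave the stack standing by itself, and do not disturb the dark green tile or the white jar.

Things in the scene. Friction and masses are not known exactly. Their poses are not given: they have to be found in the camera images.
- lower_shelf: dark grey lower kiln shelf, a slab 110 x 220 x 14 mm, fixed on the bench. Origin: centre of its underside, at bench height; its y axis runs along the 220 mm side, z up
- cookie_terracotta: terracotta (red-brown) kiln cookie: flat disc, 58 mm diameter, 4 mm thick, fixed on the dark lower shelf, its top 18 mm above the bench. Origin: centre of its underside. The two cookies lie on the lower shelf's long midline, 55 mm to either side of its centre; which is on which side varies
- cookie_white: white kiln cookie: flat disc, 58 mm diameter, 4 mm thick, fixed on the dark lower shelf, its top 18 mm above the bench. Origin: centre of its underside. The two cookies lie on the lower shelf's long midline, 55 mm to either side of its centre; which is on which side varies
- prop_terracotta: terracotta (red-brown) kiln prop: upright round tube, 40 mm outside diameter, 20 mm bore, 50 mm high, 90 g. Starts standing on the bench. Origin: centre of its underside, z up its axis. Belongs on the cookie of its own colour
- prop_white: white kiln prop: upright round tube, 40 mm outside diameter, 20 mm bore, 50 mm high, 90 g. Starts standing on the bench. Origin: centre of its underside, z up its axis. Belongs on the cookie of its own colour
- upper_shelf: light grey upper kiln shelf: loose slab 56 x 180 mm, 16 mm thick, 300 g, lying flat on the bench at the start. Origin: centre of its underside, y along the 180 mm side, z up. It can be turned end for end. It is gripped across the 56 mm; on the props its underside is 68 mm and its top 84 mm above the bench
- tile_blue: blue glaze test tile, a rectangle 56 x 32 mm and 8.5 mm thick, lying face up. Origin: centre of its underside, z up; its long side does not run quite along x but is turned +8 degrees (counter-clockwise seen from above) about z from the tile's x axis. Belongs over the terracotta prop, turned as you please
- tile_orange: orange glaze test tile, a rectangle 56 x 32 mm and 8.5 mm thick, lying face up. Origin: centre of its underside, z up; its long side does not run quite along x but is turned -14 degrees (clockwise seen from above) about z from the tile's x axis. Belongs over the white prop, turned as you please
- tile_green: dark green glaze test tile, a rectangle 56 x 32 mm and 8.5 mm thick, lying face up. Origin: centre of its underside, z up; its long side does not run quite along x but is turned +3 degrees about z from the tile's x axis. Not used: leave it where it is
- jar: white jar with a black lid, 60 mm diameter, 80 mm high, loose on the bench behind the lower shelf. Origin: centre of its underside. Not used: leave it where it is
There are look-alikes about, which are no part of the job. Leave any yellow look-alike of the tile_blue alone.

How it is judged:
By the outcome, as a careful person would: the job done as asked, in the order asked, and still so for the second after the job is handed in, with the robot touching nothing.
It also fails if it takes over 128 s, if anything falls off the work surface, if the arm or the gripper's body presses on something with over 40 N, if the wrist force passes 120 N, or if a joint passes its speed limit or range.

## Working session

There is one attempt and no reset: what is moved stays moved. The work goes in short steps, Python scripts to look and compute and a tool call to move; the robot and the scene stay as the last step left them, time stands still between calls to the robot, and variables do not carry over. Pictures are saved under pics/ and viewed, at most 14 in all, crops included, and the job is handed in when it is done.

Besides the shell and the picture viewer there is one more tool, called after "Emit:" as name([rows], argument=value, ...), one row to a line, values as JSON. play_rows: Moves the arm, as the interface text tells. Its arguments: {"type":"object","properties":{"steps":{"type":"array"}},"required":["steps"]}

```bash
mkdir -p pics; ls
python3 - <<'E'
from bench import bot
import cv2,numpy as np
s=bot.observe();print(s['time'],s['tcp_pos'],s['grip_width'],bot.tcp_to_tips);print(np.round(s['tool_rot'],3))
for n in('scene','side'):
    p,d=bot.read_camera(n);cv2.imwrite(f'pics/{n}0.png',p);np.save(f'{n}0.npy',d)
    m=bot.camera_model(n);print(n,-np.array(m['R']).T@np.array(m['t']),np.round(m['R'],3).tolist(),m['mtx'],m['dist'])
E
```

```text
pics
0.0 [0.12143229 0.51016517 0.247104  ] 0.08541099518156028 0.017
[[-0.973  0.232 -0.001]
 [ 0.232  0.973 -0.002]
 [ 0.    -0.002 -1.   ]]
scene [-0.07016557 -1.01222051  0.71861846] [[0.883, -0.468, -0.007], [-0.226, -0.414, -0.882], [0.41, 0.781, -0.471]] [[482.45803227   0.         319.59414297]
 [  0.         482.45803227 195.06074542]
 [  0.           0.           1.        ]] [-0.10200836  0.          0.          0.          0.        ]
side [0.3452406  0.87681286 0.75412962] [[-0.977, -0.215, -0.016], [-0.13, 0.65, -0.749], [0.171, -0.729, -0.663]] [[469.39195496   0.         323.91762183]
 [  0.         469.39195496 202.2549322 ]
 [  0.           0.           1.        ]] [0.01285491 0.         0.         0.         0.        ]
```

View pics/scene0.png

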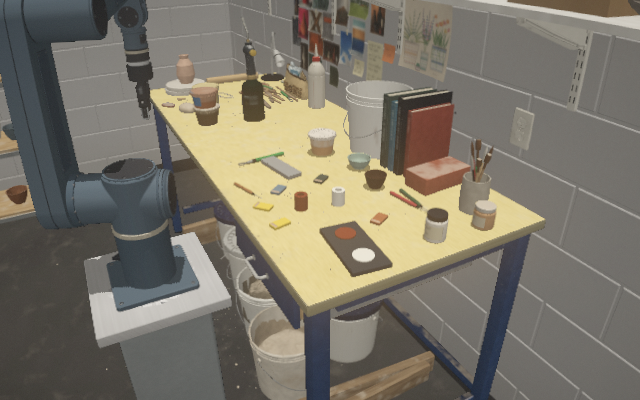

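View pics/side0.png

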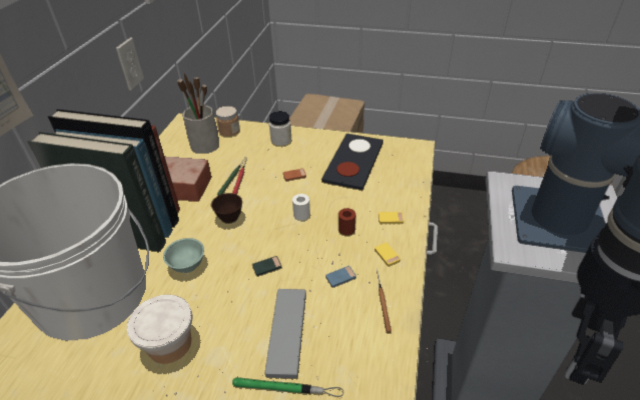

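Side view: terracotta cookie (347,169) and white cookie (359,146) on the lower shelf; white prop (301,208), terracotta prop (347,222); tiles blue (341,276), green (267,266), orange (294,174), with yellow look-alikes at (390,218) and (387,254); upper shelf (287,332); jar (280,130). In the scene view the same: props (338,197) and (301,201), tiles blue (279,190), orange (379,218), shelf (280,167). Not to be confused with the props: the pots, and the jar at (484,215) in the scene view.

```bash
cat > h.py <<'E'
import cv2,numpy as np
from bench import bot
def cast(m,uv,z):
    uv=np.asarray(uv,float).reshape(-1,1,2)
    n=cv2.undistortPoints(uv,np.array(m['mtx']),np.array(m['dist'])).reshape(-1,2)
    R=np.array(m['R']);c=-R.T@np.array(m['t'])
    d=np.c_[n,np.ones(len(n))]@R
    return c+d*((z-c[2])/d[:,2])[:,None]
def proj(m,X):
    return cv2.projectPoints(np.asarray(X,float).reshape(-1,3),cv2.Rodrigues(np.array(m['R']))[0],np.array(m['t']),np.array(m['mtx']),np.array(m['dist']))[0].reshape(-1,2)
def comp(mask,uv):
    n,l,st,c=cv2.connectedComponentsWithStats(mask.astype(np.uint8))
    u,v=map(int,uv);k=l[v,u]
    if k==0:
        ys,xs=np.nonzero(l);i=np.argmin((ys-v)**2+(xs-u)**2);k=l[ys[i],xs[i]]
    return (l==k).astype(np.uint8)
def rect(m,mask,z):
    "world min-area rectangle of a mask lying in plane z: centre, sizes, angle of long side (deg)"
    c=max(cv2.findContours(mask,cv2.RETR_EXTERNAL,cv2.CHAIN_APPROX_NONE)[0],key=cv2.contourArea)
    P=cast(m,c.reshape(-1,2),z)[:,:2]*1000
    r=cv2.minAreaRect(P.astype(np.float32));b=cv2.boxPoints(r)
    e=[b[1]-b[0],b[2]-b[1]];e.sort(key=np.linalg.norm)
    return np.round(r[0],1),np.round([np.linalg.norm(e[1]),np.linalg.norm(e[0])],1),round(float(np.degrees(np.arctan2(e[1][1],e[1][0]))%180),1)
def notbench(p):
    h=cv2.cvtColor(p,cv2.COLOR_BGR2HSV).astype(int)
    return ~((h[...,0]>18)&(h[...,0]<34)&(h[...,1]>55)&(h[...,1]<150)&(h[...,2]>120))
E
python3 - <<'E'
from h import *
for n,S in (('side',dict(lower=(350,185,.014),ct=(347,169,.018),cw=(359,146,.018),pt=(347,213,.05),pw=(301,200,.05),blue=(341,276,.0085),green=(267,266,.0085),orange=(294,174,.0085),shelf=(287,332,.016),jar=(280,120,.08))),
 ('scene',dict(lower=(350,250,.014),ct=(346,233,.018),cw=(364,255,.018),pt=(301,196,.05),pw=(338,190,.05),blue=(279,190,.0085),green=(321,179,.0085),orange=(379,218,.0085),shelf=(280,167,.016),jar=(437,215,.08)))):
    p=cv2.imread(f'pics/{n}0.png');m=bot.camera_model(n);h=cv2.cvtColor(p,cv2.COLOR_BGR2HSV)
    print('bench hsv',h[240,310] if n=='side' else h[170,230])
    nb=notbench(p)
    for k,(u,v,z) in S.items():
        w=cast(m,(u,v),z)[0]
        if k=='ct': mk=(h[...,1]>110)&((h[...,0]<14)|(h[...,0]>170))
        elif k=='cw': mk=(h[...,1]<60)&(h[...,2]>130)
        else: mk=nb
        c=comp(mk,(u,v));print(n,k,np.round(w*1000)[:2],h[v,u],c.sum(),*rect(m,c,z))
E
```

```text
bench hsv [ 23 101 217]
side lower [487. -13.] [113  28  36] 2182 [ 496.7 -119.7] [231.1 110.9] 83.7
side ct [505. -70.] [  5 167 124] 255 [504.  -73.1] [54.9 54.2] 101.2
side cw [ 491. -178.] [ 23  10 230] 223 [ 491.9 -183.1] [57.5 55.2] 101.0
side pt [470. 127.] [  5 173  65] 432 [465.7 152.7] [84.2 37.5] 101.1
side pw [580. 105.] [ 21  14 130] 399 [575.2 126.9] [87.9 38.8] 105.3
side blue [455. 271.] [103  64 132] 390 [456.3 271.1] [56.8 36.9] 37.5
side green [611. 276.] [75 47 65] 351 [612.6 275.4] [54.8 36.5] 35.8
side orange [637. -35.] [ 10 149 156] 209 [636.3 -35. ] [57.3 40. ] 28.1
side shelf [525. 424.] [ 45   4 145] 2765 [527.8 419.7] [185.4  56.8] 99.7
side jar [ 708. -169.] [110  36  42] 179106 [ 714.7 -263.9] [2663.2 1709.5] 9.4
bench hsv [ 24  85 228]
scene lower [ 472. -146.] [ 16  60 110] 2159 [ 488.3 -136.5] [227.8 112.5] 83.5
scene ct [501. -77.] [ 10 147 166] 211 [498.8 -75.4] [59.8 54.1] 60.5
scene cw [ 488. -187.] [ 22  21 235] 282 [ 487.3 -182.9] [65.1 55.4] 56.5
scene pt [461. 116.] [ 10 147 161] 248 [448.4  93.6] [114.5  38.4] 63.4
scene pw [575.  97.] [ 19  33 187] 233 [557.7  65.2] [111.8  36.1] 60.8
scene blue [450. 256.] [ 90  15 158] 100 [450.  263.5] [64.6 36. ] 40.4
scene green [605. 261.] [ 25  60 120] 67 [606.5 266.3] [64.7 30.5] 37.6
scene orange [632. -41.] [ 13 136 190] 140 [630.6 -42. ] [64.8 34.6] 29.4
scene shelf [517. 400.] [ 21  24 179] 522 [522.1 414.2] [213.8 151. ] 99.8
scene jar [ 703. -200.] [16 74 97] 478 [ 671.4 -234.6] [168.8  53.5] 48.9
```

Candidates: terracotta prop at side (347,213), with lookalikes brown pots (228,208) and (162,330), brick and the small jar (228,118). White prop (301,200) against jar (280,130). I choose the 40 mm tubes; measured positions and sizes agree (cookies 110 mm apart). Moving above the terracotta prop for a close check.

Emit:
play_rows([
  {"dp":[0.865,-0.975,0],"roll":-0.52,"jaw":85},
  {"dp":[0.865,-0.975,0],"roll":-0.52,"jaw":85},
  {"dp":[0.865,-0.975,0],"roll":-0.52,"jaw":85},
  {"dp":[0.865,-0.975,0],"roll":-0.52,"jaw":85},
  {"dp":[0.865,-0.975,0],"roll":-0.52,"jaw":85},
  {"dp":[0.865,-0.975,0],"roll":-0.52,"jaw":85},
  {"dp":[0.865,-0.975,0],"roll":-0.52,"jaw":85},
  {"dp":[0.865,-0.975,0],"roll":-0.52,"jaw":85},
  {"dp":[0.865,-0.975,0],"roll":-0.52,"jaw":85},
  {"dp":[0.865,-0.975,0],"roll":-0.52,"jaw":85},
  {"dp":[0.865,-0.975,0],"roll":-0.52,"jaw":85},
  {"dp":[0.865,-0.975,0],"roll":-0.52,"jaw":85},
  {"dp":[0.865,-0.975,0],"roll":-0.52,"jaw":85},
  {"dp":[0.865,-0.975,0],"roll":-0.52,"jaw":85},
  {"dp":[0.865,-0.975,0],"roll":-0.52,"jaw":85},
  {"dp":[0.865,-0.975,0],"roll":-0.52,"jaw":85},
  {"dp":[0,0,0],"roll":0,"jaw":85},
  {"dp":[0,0,0],"roll":0,"jaw":85},
])

```text
time: 2.35
tcp_pos: [0.4671, 0.1209, 0.2479]
tool_rot: [[0.114, 0.993, -0.001], [0.993, -0.114, 0.0], [0.0, -0.002, -1.0]]
force: [0.0, 0.1, -0.3]
grip_width: 0.0849
grasp_force: 0.0
```

```bash
cat >> h.py <<'E'
def yaw(): 
    R=np.array(bot.observe()['tool_rot']);return round(float(np.degrees(np.arctan2(R[1,1],R[0,1]))),2)
def st():
    s=bot.observe();print('t',round(s['time'],2),'tcp',np.round(np.array(s['tcp_pos'])*1000,1),'yaw',yaw(),'F',np.round(s['force'],1),'w',round(s['grip_width']*1000,1),'g',round(float(s['grasp_force']),1))
def wrist(name):
    m=bot.camera_model('wrist');p,d=bot.read_camera('wrist');cv2.imwrite(f'pics/{name}.png',p);np.save(name+'.npy',d)
    import pickle;pickle.dump(m,open(name+'.pkl','wb'));return m,p,d
E
python3 - <<'E'
from h import *
st();m,p,d=wrist('w1')
print(np.round(-np.array(m['R']).T@np.array(m['t']),3),np.round(proj(m,[[.467,.120,.05],[.578,.101,.05]])))
E
```

```text
t 2.35 tcp [467.1 120.9 247.9] yaw -6.57 F [ 0.   0.1 -0.3] w 84.9 g 0.0
[0.475 0.187 0.373] [[319. 180.]
 [420. 185.]]
```

View pics/w1.png

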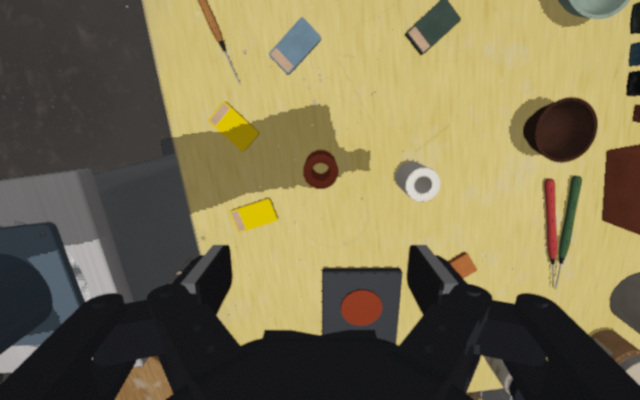

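Wrist view: terracotta prop (321,169), white prop (423,184), blue tile (295,45), green (433,25), yellow lookalikes (235,126) and (255,214), terracotta cookie (361,308). The tubes are clearly the right ones.

```bash
cat >> h.py <<'E'
def zmap(m,d):
    v,u=np.mgrid[:400,:640];n=cv2.undistortPoints(np.stack([u,v],-1).reshape(-1,1,2).astype(float),np.array(m['mtx']),np.array(m['dist'])).reshape(-1,2)
    X=(np.c_[n,np.ones(len(n))]*d.reshape(-1,1)-np.array(m['t']))@np.array(m['R']);X[d.ravel()==0]=np.nan
    return X.reshape(400,640,3)
def ring(m,d,xy,z,r=.035):
    "enclosing circle of the points within 8 mm of height z near xy (m), rays cast on plane z"
    X=zmap(m,d);k=(np.abs(X[...,2]-z)<.008)&(np.hypot(X[...,0]-xy[0],X[...,1]-xy[1])<r)
    v,u=np.nonzero(k);P=cast(m,np.c_[u,v],z)[:,:2]*1000
    c,rad=cv2.minEnclosingCircle(P.astype(np.float32));print('n',k.sum(),'zmed',np.nanmedian(X[...,2][k])*1000,'circle',np.round(c,1),'r',round(rad,1),'mean',np.round(P.mean(0),1))
E
python3 - <<'E'
from h import *
import pickle
m=pickle.load(open('w1.pkl','rb'));p=cv2.imread('pics/w1.png');d=np.load('w1.npy')
ring(m,d,(.467,.120),.05);ring(m,d,(.578,.101),.05);ring(m,d,(.502,-.074),.018)
h=cv2.cvtColor(p,cv2.COLOR_BGR2HSV);mk=(h[...,1]>110)&((h[...,0]<14)|(h[...,0]>170))
c=comp(mk,(361,308));print('ct',c.sum(),*rect(m,c,.018))
c=comp(notbench(p),(295,45));print('blue',*rect(m,c,.0085))
E
```

```text
n 788 zmed 49.74725850859164 circle [469.4 129.9] r 20.0 mean [469.5 130.1]
n 819 zmed 49.53769680253785 circle [579.9 103.2] r 20.9 mean [579.8 103.4]
n 1660 zmed 17.623130092623477 circle [501.6 -70.8] r 35.1 mean [501.6 -70.5]
ct 1199 [503.  -72.3] [58.6 55.8] 84.6
blue [455.9 267.8] [55.9 32.5] 38.5
```

Emit:
play_rows([
  {"dp":[0.09,0.36,-0.9],"roll":0,"jaw":85},
  {"dp":[0,0,-0.95],"roll":0,"jaw":85},
  {"dp":[0,0,-0.95],"roll":0,"jaw":85},
  {"dp":[0,0,-0.95],"roll":0,"jaw":85},
  {"dp":[0,0,-0.95],"roll":0,"jaw":85},
  {"dp":[0,0,-0.95],"roll":0,"jaw":85},
  {"dp":[0,0,-0.95],"roll":0,"jaw":85},
  {"dp":[0,0,-0.95],"roll":0,"jaw":85},
  {"dp":[0,0,-0.95],"roll":0,"jaw":85},
  {"dp":[0,0,-0.14],"roll":0,"jaw":85},
  {"dp":[0,0,0],"roll":0,"jaw":60},
  {"dp":[0,0,0],"roll":0,"jaw":30},
  {"dp":[0,0,0],"roll":0,"jaw":30},
  {"dp":[0,0,0],"roll":0,"jaw":30},
  {"dp":[0,0,0],"roll":0,"jaw":30},
  {"dp":[0,0,0],"roll":0,"jaw":30},
])

```text
time: 4.4
tcp_pos: [0.4713, 0.1299, 0.034]
tool_rot: [[0.115, 0.993, 0.003], [0.993, -0.115, 0.001], [0.001, 0.003, -1.0]]
force: [-0.8, 1.1, 5.7]
grip_width: 0.0382
grasp_force: 60.9
```

Emit:
play_rows([
  {"dp":[0,0,0.4],"roll":0,"jaw":30},
  {"dp":[0,0,0.8],"roll":0,"jaw":30},
  {"dp":[0,0,1],"roll":0,"jaw":30},
  {"dp":[0,0,1],"roll":0,"jaw":30},
  {"dp":[0,0,1],"roll":0,"jaw":30},
  {"dp":[0.1,-0.94,0.42],"roll":0,"jaw":30},
  {"dp":[0.1,-0.94,0.42],"roll":0,"jaw":30},
  {"dp":[0.1,-0.94,0.42],"roll":0,"jaw":30},
  {"dp":[0.1,-0.94,0.42],"roll":0,"jaw":30},
  {"dp":[0.1,-0.94,0.42],"roll":0,"jaw":30},
  {"dp":[0.1,-0.94,0.42],"roll":0,"jaw":30},
  {"dp":[0.1,-0.94,0.42],"roll":0,"jaw":30},
  {"dp":[0.1,-0.94,0.42],"roll":0,"jaw":30},
  {"dp":[0.1,-0.94,0.42],"roll":0,"jaw":30},
  {"dp":[0.1,-0.94,0.42],"roll":0,"jaw":30},
  {"dp":[0.1,-0.94,0.42],"roll":0,"jaw":30},
  {"dp":[0,0,0],"roll":0,"jaw":30},
  {"dp":[0,0,0],"roll":0,"jaw":30},
  {"dp":[0,0,0],"roll":0,"jaw":30},
])

```text
time: 6.78
tcp_pos: [0.497, -0.1279, 0.2522]
tool_rot: [[0.114, 0.993, -0.001], [0.993, -0.114, 0.001], [0.001, -0.001, -1.0]]
force: [-0.7, 0.9, -1.6]
grip_width: 0.038
grasp_force: 60.3
```

Run:
```python
from h import *
st();m,p,d=wrist('w2')
h=cv2.cvtColor(p,cv2.COLOR_BGR2HSV);red=(h[...,1]>110)&((h[...,0]<14)|(h[...,0]>170));wh=(h[...,1]<60)&(h[...,2]>130)
for k,mk,X in (('ct',red,[.502,-.073,.018]),('cw',wh,[.490,-.182,.018])):
    uv=proj(m,[X])[0];c=comp(mk,uv);print(k,uv,c.sum(),*rect(m,c,.018))
dark=(h[...,2]<70);uv=proj(m,[[.497,-.128,.014]])[0];print('shelf px',uv)
```

```text
t 6.78 tcp [ 497.  -127.9  252.2] yaw -6.54 F [-0.7  0.9 -1.6] w 38.0 g 60.3
ct [318.39313814 127.18909779] 1885 [502.7 -73.4] [56.6 55.3] 173.4
cw [318.86796317 215.5115653 ] 610 [ 492.8 -167.3] [57.3 27.2] 172.1
shelf px [319.49819954 172.75664321]
```

View pics/w2.png

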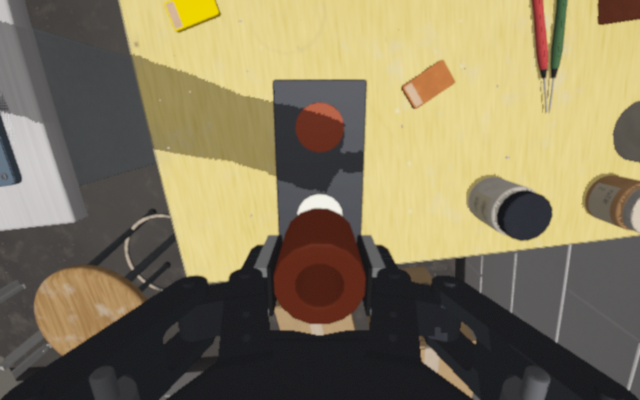

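Prop held (top rim about (320,285)); terracotta cookie (319,127), white partly hidden (319,205), orange tile (428,84), jar (510,208).

Run:
```python
from h import *
import pickle
m=pickle.load(open('w2.pkl','rb'));p=cv2.imread('pics/w2.png');d=np.load('w2.npy')
ring(m,d,(.497,-.128),.268);ring(m,d,(.497,-.128),.268,.025)
h=cv2.cvtColor(p,cv2.COLOR_BGR2HSV)
c=comp(((h[...,1]>100)&((h[...,0]<14)|(h[...,0]>170))),(320,240));print(c.sum(),cv2.boundingRect(c))
for uv in ((275,260),(365,260),(320,307),(320,262)):print(uv,np.round(cast(m,uv,.268)[0]*1000,1))
# lower shelf: far edge and two sides
c=comp(notbench(p)&(d>.3),(320,100)).astype(np.uint8)
k=np.zeros_like(c);
P=[]
for v in range(95,190,5):
    r=np.nonzero(np.abs(np.diff(notbench(p)[v].astype(int))))[0]
    l=[x for x in r if 262<x<290];q=[x for x in r if 352<x<378]
    if l and q:P.append((v,l[-1]+.5,q[0]+.5))
P=np.array(P);L=cast(m,P[:,[1,0]],.014);Q=cast(m,P[:,[2,0]],.014)
for a in(L,Q):
    f=cv2.fitLine(a[:,:2].astype(np.float32),cv2.DIST_HUBER,0,.001,.001).ravel();print('edge dir',np.degrees(np.arctan2(f[1],f[0]))%180,f[2:]*1000)
print('mid',np.round(((L+Q)/2)[[0,-1]]*1000,1),np.linalg.norm((L-Q)[:,:2],axis=1).mean())
```

```text
n 7043 zmed 268.0291222691868 circle [ 497.8 -120.5] r 32.0 mean [ 497.1 -126. ]
n 6619 zmed 268.0613217903428 circle [ 496.8 -128.9] r 26.1 mean [ 497.1 -126.5]
8325 (273, 210, 93, 114)
(275, 260) [ 480.4 -115.2  268. ]
(365, 260) [ 516.7 -119.4  268. ]
(320, 307) [ 496.  -139.4  268. ]
(320, 262) [ 498.5 -118.2  268. ]
edge dir 83.516945 [447.18033 -82.00298]
edge dir 83.78453 [554.67017 -91.95831]
mid [[ 507.5  -36.8   14. ]
 [ 494.6 -143.3   14. ]] 0.10784193416212168
```

```bash
cat >> h.py <<'E'
def held(m,d,p,z,mask,xy):
    X=zmap(m,d);k=(np.abs(X[...,2]-z)<.004)&(np.hypot(X[...,0]-xy[0],X[...,1]-xy[1])<.03)&mask
    v,u=np.nonzero(k);P=cast(m,np.c_[u,v],z)[:,:2]*1000
    c,r=cv2.minEnclosingCircle(P.astype(np.float32));print('held',k.sum(),np.round(c,1),round(r,1),'mean',np.round(P.mean(0),1),'bbox',np.round(P.min(0),1),np.round(P.max(0),1))
E
python3 - <<'E'
from h import *
import pickle
m=pickle.load(open('w2.pkl','rb'));p=cv2.imread('pics/w2.png');d=np.load('w2.npy');h=cv2.cvtColor(p,cv2.COLOR_BGR2HSV)
held(m,d,p,.268,(h[...,1]>100)&((h[...,0]<14)|(h[...,0]>170)),(.497,-.128))
E
```

```text
held 4933 [ 497.  -127.6] 20.5 mean [ 497.1 -127. ] bbox [ 477.4 -147.9] [ 516.4 -107.4]
```

Emit:
play_rows([
  {"dp":[0.08,0.72,0],"roll":0,"jaw":30},
  {"dp":[0.08,0.73,0],"roll":0,"jaw":30},
  {"dp":[0.07,0.73,-0.5],"roll":0,"jaw":30},
  {"dp":[0,0,-1],"roll":0,"jaw":30},
  {"dp":[0,0,-1],"roll":0,"jaw":30},
  {"dp":[0,0,-1],"roll":0,"jaw":30},
  {"dp":[0,0,-1],"roll":0,"jaw":30},
  {"dp":[0,0,-1],"roll":0,"jaw":30},
  {"dp":[0,0,-1],"roll":0,"jaw":30},
  {"dp":[0,0,-0.8],"roll":0,"jaw":30},
  {"dp":[0,0,-0.4],"roll":0,"jaw":30},
  {"dp":[0,0,-0.2],"roll":0,"jaw":30},
  {"dp":[0,0,-0.08],"roll":0,"jaw":30},
  {"dp":[0,0,0],"roll":0,"jaw":30},
  {"dp":[0,0,0],"roll":0,"jaw":30},
])

```text
time: 8.7
tcp_pos: [0.5037, -0.0745, 0.0541]
tool_rot: [[0.115, 0.993, 0.001], [0.993, -0.115, -0.0], [-0.0, 0.001, -1.0]]
force: [0.3, 0.0, -0.9]
grip_width: 0.038
grasp_force: 60.3
```

Emit:
play_rows([
  {"dp":[-0.03,0.04,-0.06],"roll":0,"jaw":30},
  {"dp":[0,0,-0.05],"roll":0,"jaw":30},
  {"dp":[0,0,0],"roll":0,"jaw":30},
  {"dp":[0,0,0],"roll":0,"jaw":30},
])

```text
time: 9.2
tcp_pos: [0.5027, -0.0734, 0.0519]
tool_rot: [[0.115, 0.993, 0.001], [0.993, -0.115, -0.0], [-0.0, 0.001, -1.0]]
force: [-1.7, 0.0, 4.7]
grip_width: 0.0384
grasp_force: 61.1
```

Emit:
play_rows([
  {"dp":[0,0,0],"roll":0,"jaw":60},
  {"dp":[0,0,0],"roll":0,"jaw":85},
  {"dp":[0,0,0],"roll":0,"jaw":85},
  {"dp":[0,0,0],"roll":0,"jaw":85},
  {"dp":[0,0,0.5],"roll":0,"jaw":85},
  {"dp":[0,0,1],"roll":0,"jaw":85},
  {"dp":[0,0,1],"roll":0,"jaw":85},
  {"dp":[0,0,1],"roll":0,"jaw":85},
  {"dp":[0,0,0.5],"roll":0,"jaw":85},
  {"dp":[0.39,0.88,0],"roll":0,"jaw":85},
  {"dp":[0.39,0.88,0],"roll":0,"jaw":85},
  {"dp":[0.39,0.88,0],"roll":0,"jaw":85},
  {"dp":[0.39,0.88,0],"roll":0,"jaw":85},
  {"dp":[0.39,0.88,0],"roll":0,"jaw":85},
  {"dp":[0.39,0.88,0],"roll":0,"jaw":85},
  {"dp":[0.39,0.88,0],"roll":0,"jaw":85},
  {"dp":[0.39,0.88,0],"roll":0,"jaw":85},
  {"dp":[0,0,0],"roll":0,"jaw":85},
  {"dp":[0,0,0],"roll":0,"jaw":85},
])

```text
time: 11.58
tcp_pos: [0.58, 0.1022, 0.1503]
tool_rot: [[0.115, 0.993, -0.001], [0.993, -0.115, -0.001], [-0.001, -0.001, -1.0]]
force: [-0.0, 0.5, -1.0]
grip_width: 0.0853
grasp_force: 0.0
```

Run:
```python
from h import *
st();m,p,d=wrist('w3')
ring(m,d,(.58,.103),.05)
p,d=bot.read_camera('side');ms=bot.camera_model('side');ring(ms,d,(.503,-.073),.068)
```

```text
t 11.57 tcp [580.  102.2 150.3] yaw -6.6 F [-0.   0.5 -1. ] w 85.3 g 0.0
n 1499 zmed 49.731453361549654 circle [581.7 103. ] r 20.1 mean [581.6 103.2]
n 142 zmed 66.69020456454969 circle [503.5 -67. ] r 25.7 mean [503.8 -68.1]
```

Emit:
play_rows([
  {"dp":[0.06,0.03,-0.6],"roll":0,"jaw":85},
  {"dp":[0,0,-1],"roll":0,"jaw":85},
  {"dp":[0,0,-1],"roll":0,"jaw":85},
  {"dp":[0,0,-1],"roll":0,"jaw":85},
  {"dp":[0,0,-0.8],"roll":0,"jaw":85},
  {"dp":[0,0,-0.3],"roll":0,"jaw":85},
  {"dp":[0,0,0],"roll":0,"jaw":60},
  {"dp":[0,0,0],"roll":0,"jaw":30},
  {"dp":[0,0,0],"roll":0,"jaw":30},
  {"dp":[0,0,0],"roll":0,"jaw":30},
  {"dp":[0,0,0],"roll":0,"jaw":30},
  {"dp":[0,0,0],"roll":0,"jaw":30},
  {"dp":[0,0,0.4],"roll":0,"jaw":30},
  {"dp":[0,0,0.8],"roll":0,"jaw":30},
  {"dp":[0,0,1],"roll":0,"jaw":30},
  {"dp":[0,0,1],"roll":0,"jaw":30},
  {"dp":[0,0,1],"roll":0,"jaw":30},
  {"dp":[0,0,1],"roll":0,"jaw":30},
  {"dp":[0,0,1],"roll":0,"jaw":30},
])

```text
time: 14.05
tcp_pos: [0.5811, 0.1035, 0.1882]
tool_rot: [[0.115, 0.993, -0.002], [0.993, -0.115, -0.0], [-0.0, -0.002, -1.0]]
force: [-0.4, 0.0, -0.6]
grip_width: 0.038
grasp_force: 60.4
```

Emit:
play_rows([
  {"dp":[-0.3,-0.95,0.1],"roll":0,"jaw":30},
  {"dp":[-0.3,-0.95,0.1],"roll":0,"jaw":30},
  {"dp":[-0.3,-0.95,0.1],"roll":0,"jaw":30},
  {"dp":[-0.3,-0.95,0.1],"roll":0,"jaw":30},
  {"dp":[-0.3,-0.95,0.1],"roll":0,"jaw":30},
  {"dp":[-0.3,-0.95,0.1],"roll":0,"jaw":30},
  {"dp":[-0.3,-0.95,0.1],"roll":0,"jaw":30},
  {"dp":[-0.3,-0.95,0.1],"roll":0,"jaw":30},
  {"dp":[-0.3,-0.95,0.1],"roll":0,"jaw":30},
  {"dp":[-0.3,-0.95,0.1],"roll":0,"jaw":30},
  {"dp":[-0.3,-0.95,0.1],"roll":0,"jaw":30},
  {"dp":[-0.3,-0.95,0.1],"roll":0,"jaw":30},
  {"dp":[0,0,0],"roll":0,"jaw":30},
  {"dp":[0,0,0],"roll":0,"jaw":30},
  {"dp":[0,0,0],"roll":0,"jaw":30},
])

```text
time: 15.92
tcp_pos: [0.4919, -0.1807, 0.2178]
tool_rot: [[0.114, 0.994, -0.001], [0.994, -0.114, 0.001], [0.001, -0.001, -1.0]]
force: [-0.7, 1.3, -0.4]
grip_width: 0.0382
grasp_force: 60.4
```

Run:
```python
from h import *
st();m,p,d=wrist('w4');t=np.array(bot.observe()['tcp_pos'])
h=cv2.cvtColor(p,cv2.COLOR_BGR2HSV);red=(h[...,1]>110)&((h[...,0]<14)|(h[...,0]>170));wh=(h[...,1]<60)&(h[...,2]>130)
uv=proj(m,[[.4906,-.1826,.018]])[0];c=comp(wh,uv);print('cw',uv,c.sum(),*rect(m,c,.018))
ring(m,d,(.503,-.073),.068,.03)
held(m,d,p,t[2]+.016,wh|(h[...,1]<90),t[:2])
```

```text
t 15.93 tcp [ 491.9 -180.7  217.8] yaw -6.53 F [-0.7  1.3 -0.4] w 38.2 g 60.4
cw [318.33349259 180.75109552] 2084 [ 490.8 -183. ] [58.3 56.7] 111.1
n 1336 zmed 67.7983205877463 circle [502.9 -75.3] r 20.0 mean [502.7 -74.9]
held 5256 [ 492.9 -172.9] 28.5 mean [ 492.1 -179.5] bbox [ 464.7 -200.5] [ 521.2 -160.2]
```

View pics/w4.png

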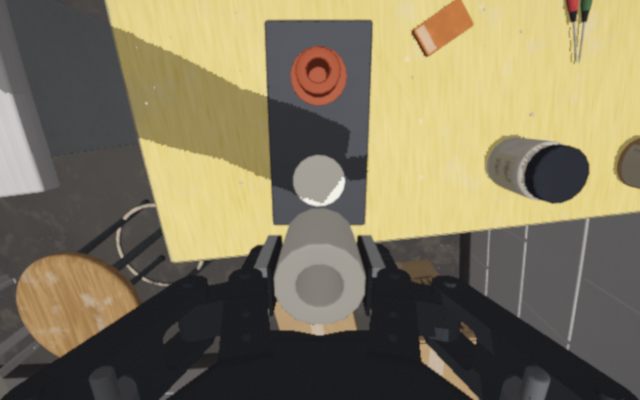

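Terracotta prop stands concentric on its cookie at (319,73); the white cookie (319,181) is clear under the held white prop. The jar is at (540,172), well off to the side.

Emit:
play_rows([
  {"dp":[-0.07,-0.12,-0.6],"roll":0,"jaw":30},
  {"dp":[0,0,-1],"roll":0,"jaw":30},
  {"dp":[0,0,-1],"roll":0,"jaw":30},
  {"dp":[0,0,-1],"roll":0,"jaw":30},
  {"dp":[0,0,-1],"roll":0,"jaw":30},
  {"dp":[0,0,-1],"roll":0,"jaw":30},
  {"dp":[0,0,-0.6],"roll":0,"jaw":30},
  {"dp":[0,0,-0.3],"roll":0,"jaw":30},
  {"dp":[0,0,-0.1],"roll":0,"jaw":30},
  {"dp":[0,0,0],"roll":0,"jaw":30},
  {"dp":[0,0,0],"roll":0,"jaw":30},
  {"dp":[0,0,0],"roll":0,"jaw":30},
])

```text
time: 17.48
tcp_pos: [0.4906, -0.1848, 0.0538]
tool_rot: [[0.115, 0.993, 0.001], [0.993, -0.115, -0.001], [-0.0, 0.001, -1.0]]
force: [-0.5, 0.6, -1.4]
grip_width: 0.0383
grasp_force: 60.4
```

Emit:
play_rows([
  {"dp":[0,0.07,-0.06],"roll":0,"jaw":30},
  {"dp":[0,0,-0.05],"roll":0,"jaw":30},
  {"dp":[0,0,0],"roll":0,"jaw":30},
  {"dp":[0,0,0],"roll":0,"jaw":30},
])

```text
time: 17.98
tcp_pos: [0.4907, -0.1836, 0.0526]
tool_rot: [[0.115, 0.993, 0.001], [0.993, -0.115, -0.002], [-0.002, 0.002, -1.0]]
force: [-3.7, 0.6, 7.6]
grip_width: 0.038
grasp_force: 61.5
```

Emit:
play_rows([
  {"dp":[0,0,0],"roll":0,"jaw":60},
  {"dp":[0,0,0],"roll":0,"jaw":85},
  {"dp":[0,0,0],"roll":0,"jaw":85},
  {"dp":[0,0,0],"roll":0,"jaw":85},
  {"dp":[0,0,0.5],"roll":0,"jaw":85},
  {"dp":[0,0,1],"roll":0,"jaw":85},
  {"dp":[0,0,1],"roll":0,"jaw":85},
  {"dp":[0,0,1],"roll":0,"jaw":85},
  {"dp":[0,0,1],"roll":0,"jaw":85},
  {"dp":[0,0,1],"roll":0,"jaw":85},
  {"dp":[0,0,1],"roll":0,"jaw":85},
  {"dp":[0,0,1],"roll":0,"jaw":85},
  {"dp":[0,0,0],"roll":0,"jaw":85},
  {"dp":[0,0,0],"roll":0,"jaw":85},
])

```text
time: 19.73
tcp_pos: [0.49, -0.1827, 0.2373]
tool_rot: [[0.115, 0.993, -0.0], [0.993, -0.115, 0.0], [0.0, -0.0, -1.0]]
force: [-0.6, -0.0, 0.1]
grip_width: 0.085
grasp_force: 0.0
```

Run:
```python
from h import *
st();m,p,d=wrist('w5')
ring(m,d,(.503,-.073),.068,.027);ring(m,d,(.4907,-.183),.068,.027)
X=zmap(m,d);h=cv2.cvtColor(p,cv2.COLOR_BGR2HSV)
uv=proj(m,[[.497,-.128,.014]])[0].astype(int);c=comp(notbench(p),uv);print(uv,c.sum(),*rect(m,c,.014))
cc=c.astype(bool)&(np.abs(X[...,2]-.014)<.009)&(X[...,1]>-.25);print(*rect(m,comp(cc,uv),.014))
wh=(h[...,1]<60)&(h[...,2]>100)
c=comp(wh,proj(m,[[.4907,-.183,.068]])[0]+[14,0]);print('white blob',*rect(m,c,.018))
```

```text
t 19.73 tcp [ 490.  -182.7  237.3] yaw -6.6 F [-0.6 -0.   0.1] w 85.0 g 0.0
n 1166 zmed 67.80734918897305 circle [502.7 -75.3] r 20.0 mean [502.6 -75. ]
n 915 zmed 67.69621660342393 circle [ 491.  -184.3] r 20.2 mean [ 491.  -184.2]
[319 127] 18215 [ 496.9 -127.5] [215.1 109.4] 83.7
[ 497.  -127.5] [215.2 108.9] 83.7
white blob [ 490.9 -187.3] [66.2 58. ] 83.4
```

View pics/w5.png

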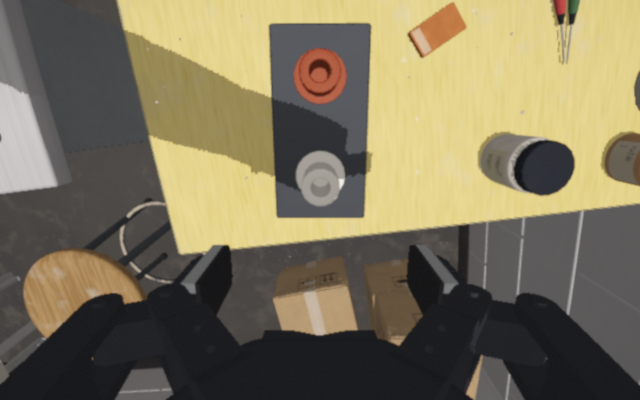

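Both props stand on their cookies at (319,72) and (320,182), 109 mm apart. On to the upper shelf.

Emit:
play_rows([
  {"dp":[0.08,1,0],"roll":0.08,"jaw":85},
  {"dp":[0.08,1,0],"roll":0.08,"jaw":85},
  {"dp":[0.08,1,0],"roll":0.08,"jaw":85},
  {"dp":[0.08,1,0],"roll":0.08,"jaw":85},
  {"dp":[0.08,1,0],"roll":0.08,"jaw":85},
  {"dp":[0.08,1,0],"roll":0.08,"jaw":85},
  {"dp":[0.08,1,0],"roll":0.08,"jaw":85},
  {"dp":[0.08,1,0],"roll":0.08,"jaw":85},
  {"dp":[0.08,1,0],"roll":0.08,"jaw":85},
  {"dp":[0.08,1,0],"roll":0.08,"jaw":85},
  {"dp":[0.08,1,0],"roll":0.08,"jaw":85},
  {"dp":[0.08,1,0],"roll":0.08,"jaw":85},
  {"dp":[0.08,1,0],"roll":0.08,"jaw":85},
  {"dp":[0.08,1,0],"roll":0.08,"jaw":85},
  {"dp":[0.08,1,0],"roll":0.08,"jaw":85},
  {"dp":[0.08,1,0],"roll":0.08,"jaw":85},
  {"dp":[0.08,1,0],"roll":0.08,"jaw":85},
  {"dp":[0.08,1,0],"roll":0.08,"jaw":85},
  {"dp":[0.08,1,0],"roll":0.08,"jaw":85},
  {"dp":[0.08,1,0],"roll":0.08,"jaw":85},
])

```text
time: 22.28
tcp_pos: [0.5294, 0.3177, 0.2358]
tool_rot: [[-0.164, 0.986, -0.003], [0.986, 0.164, -0.001], [-0.001, -0.003, -1.0]]
force: [0.2, -0.1, 0.7]
grip_width: 0.0847
grasp_force: 0.0
```

Emit:
play_rows([
  {"dp":[0,1,0],"roll":0,"jaw":85},
  {"dp":[0,1,0],"roll":0,"jaw":85},
  {"dp":[0,1,0],"roll":0,"jaw":85},
  {"dp":[0,0.5,0],"roll":0,"jaw":85},
  {"dp":[0,0,0],"roll":0,"jaw":85},
  {"dp":[0,0,0],"roll":0,"jaw":85},
])

```text
time: 23.02
tcp_pos: [0.5302, 0.4039, 0.2375]
tool_rot: [[-0.163, 0.987, -0.001], [0.987, 0.163, -0.001], [-0.001, -0.001, -1.0]]
force: [-0.2, -0.5, 0.2]
grip_width: 0.0852
grasp_force: 0.0
```

Run:
```python
from h import *
st();m,p,d=wrist('w6')
uv=proj(m,[[.5278,.4197,.016]])[0];c=comp(notbench(p),uv);print(uv,c.sum(),*rect(m,c,.016))
X=zmap(m,d);k=(np.abs(X[...,2]-.016)<.006)&(c>0);print(*rect(m,comp(k,uv),.016))
k=(X[...,2]>.02)&(np.abs(X[...,0]-.5278)<.09)&(np.abs(X[...,1]-.42)<.06)&(X[...,2]<.15);print('obstacles',k.sum())
uv=proj(m,[[.456,.268,.0085]])[0];print(uv)
```

```text
t 23.02 tcp [530.2 403.9 237.5] yaw 9.37 F [-0.2 -0.5  0.2] w 85.2 g 0.0
[319.66776645 161.52277111] 7241 [527.1 415.7] [177.1  60.2] 99.3
[528.3 415.9] [177.3  55.3] 99.6
obstacles 0
[247.48779013 264.77337895]
```

View pics/w6.png

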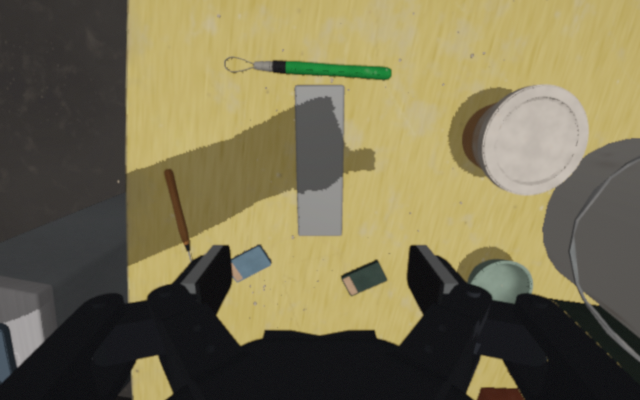

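Upper shelf at (320,160), blue tile (250,263) and green tile (364,277); the nearby plaster pot (530,140) is clear of the fingers.

Emit:
play_rows([
  {"dp":[-0.08,0.48,-0.5],"roll":0,"jaw":85},
  {"dp":[0,0,-1],"roll":0,"jaw":85},
  {"dp":[0,0,-1],"roll":0,"jaw":85},
  {"dp":[0,0,-1],"roll":0,"jaw":85},
  {"dp":[0,0,-1],"roll":0,"jaw":85},
  {"dp":[0,0,-1],"roll":0,"jaw":85},
  {"dp":[0,0,-1],"roll":0,"jaw":85},
  {"dp":[0,0,-1],"roll":0,"jaw":85},
  {"dp":[0,0,-0.7],"roll":0,"jaw":85},
  {"dp":[0,0,-0.4],"roll":0,"jaw":85},
  {"dp":[0,0,0],"roll":0,"jaw":85},
  {"dp":[0,0,0],"roll":0,"jaw":85},
])

```text
time: 24.58
tcp_pos: [0.5289, 0.4172, 0.024]
tool_rot: [[-0.163, 0.987, 0.002], [0.987, 0.163, 0.001], [0.001, 0.002, -1.0]]
force: [-0.2, -0.1, 0.3]
grip_width: 0.0849
grasp_force: 0.0
```

Emit:
play_rows([
  {"dp":[-0.02,-0.05,-0.12],"roll":0,"jaw":85},
  {"dp":[0,0,0],"roll":0,"jaw":65},
  {"dp":[0,0,0],"roll":0,"jaw":45},
  {"dp":[0,0,0],"roll":0,"jaw":45},
  {"dp":[0,0,0],"roll":0,"jaw":45},
  {"dp":[0,0,0],"roll":0,"jaw":45},
  {"dp":[0,0,0.3],"roll":0,"jaw":45},
  {"dp":[0,0,0.5],"roll":0,"jaw":45},
  {"dp":[0,0,0],"roll":0,"jaw":45},
  {"dp":[0,0,0],"roll":0,"jaw":45},
])

```text
time: 25.82
tcp_pos: [0.5275, 0.4154, 0.0396]
tool_rot: [[-0.163, 0.987, -0.0], [0.987, 0.163, -0.0], [-0.0, -0.0, -1.0]]
force: [-0.7, -0.2, -3.0]
grip_width: 0.0541
grasp_force: 65.6
```

Emit:
play_rows([
  {"dp":[0,0,0.5],"roll":0,"jaw":45},
  {"dp":[0,0,1],"roll":0,"jaw":45},
  {"dp":[0,0,1],"roll":0,"jaw":45},
  {"dp":[0,0,1],"roll":0,"jaw":45},
  {"dp":[0,0,1],"roll":0,"jaw":45},
  {"dp":[0,0,1],"roll":0,"jaw":45},
  {"dp":[0,-0.5,0.5],"roll":0,"jaw":45},
  {"dp":[-0.05,-1,0],"roll":-0.07,"jaw":45},
  {"dp":[-0.05,-1,0],"roll":-0.07,"jaw":45},
  {"dp":[-0.05,-1,0],"roll":-0.07,"jaw":45},
  {"dp":[-0.05,-1,0],"roll":-0.07,"jaw":45},
  {"dp":[-0.05,-1,0],"roll":-0.07,"jaw":45},
  {"dp":[-0.05,-1,0],"roll":-0.07,"jaw":45},
  {"dp":[-0.05,-1,0],"roll":-0.07,"jaw":45},
  {"dp":[-0.05,-1,0],"roll":-0.07,"jaw":45},
  {"dp":[-0.05,-1,0],"roll":-0.07,"jaw":45},
  {"dp":[-0.05,-1,0],"roll":-0.07,"jaw":45},
  {"dp":[-0.05,-1,0],"roll":-0.07,"jaw":45},
  {"dp":[-0.05,-1,0],"roll":-0.07,"jaw":45},
  {"dp":[-0.05,-1,0],"roll":-0.07,"jaw":45},
])

```text
time: 28.32
tcp_pos: [0.5105, 0.0764, 0.1895]
tool_rot: [[-0.004, 1.0, -0.001], [1.0, 0.004, -0.001], [-0.001, -0.001, -1.0]]
force: [0.4, 0.2, -3.4]
grip_width: 0.054
grasp_force: 65.6
```

Emit:
play_rows([
  {"dp":[-0.06,-1,0],"roll":-0.08,"jaw":45},
  {"dp":[-0.06,-1,0],"roll":-0.08,"jaw":45},
  {"dp":[-0.06,-1,0],"roll":-0.08,"jaw":45},
  {"dp":[-0.06,-1,0],"roll":-0.08,"jaw":45},
  {"dp":[-0.06,-1,0],"roll":-0.08,"jaw":45},
  {"dp":[-0.06,-1,0],"roll":-0.08,"jaw":45},
  {"dp":[-0.06,-1,0],"roll":-0.08,"jaw":45},
  {"dp":[-0.06,-0.7,0],"roll":-0.08,"jaw":45},
  {"dp":[-0.06,-0.5,0],"roll":-0.02,"jaw":45},
  {"dp":[0,0,0],"roll":0,"jaw":45},
  {"dp":[0,0,0],"roll":0,"jaw":45},
  {"dp":[0,0,0],"roll":0,"jaw":45},
])

```text
time: 29.82
tcp_pos: [0.498, -0.1263, 0.1898]
tool_rot: [[0.109, 0.994, -0.0], [0.994, -0.109, 0.0], [0.0, -0.0, -1.0]]
force: [-0.7, -0.1, -3.4]
grip_width: 0.054
grasp_force: 65.6
```

Run:
```python
from h import *
st();t=np.array(bot.observe()['tcp_pos']);m,p,d=wrist('w7')
X=zmap(m,d);k=(np.abs(X[...,2]-(t[2]-.005))<.008)&(np.abs(X[...,0]-t[0])<.06);print('held heights',np.nanmedian(X[...,2][k]))
uv=proj(m,[[t[0],t[1]+.06,t[2]-.005]])[0];c=comp(k,uv);print(uv,c.sum(),*rect(m,c,t[2]-.005))
Y=X[c>0];A=np.c_[Y[:,:2],np.ones(len(Y))];print('plane',np.linalg.lstsq(A,Y[:,2],rcond=None)[0])
s,ds=bot.read_camera('side');cv2.imwrite('pics/s7.png',s)
ms=bot.camera_model('side');uv=proj(ms,[[t[0],t[1]+.05,t[2]-.005]])[0];print(uv)
Xs=zmap(ms,ds);k=(np.abs(Xs[...,2]-(t[2]-.005))<.008)&(np.abs(Xs[...,1]-t[1])<.13)&(np.abs(Xs[...,0]-t[0])<.045);c=comp(k,uv);print('side',c.sum(),*rect(ms,c,t[2]-.005))
```

```text
t 29.82 tcp [ 498.  -126.3  189.8] yaw -6.23 F [-0.7 -0.1 -3.4] w 54.0 g 65.6
held heights 0.18509522743012685
[303.98652542 134.20914274] 33050 [ 500.2 -103.3] [132.2  86. ] 84.2
plane [-0.00136655 -0.00236277  0.18559051]
[351.57214968 111.02106417]
side 888 [ 503.8 -115.9] [191.3  82.1] 79.1
```

View pics/w7.png

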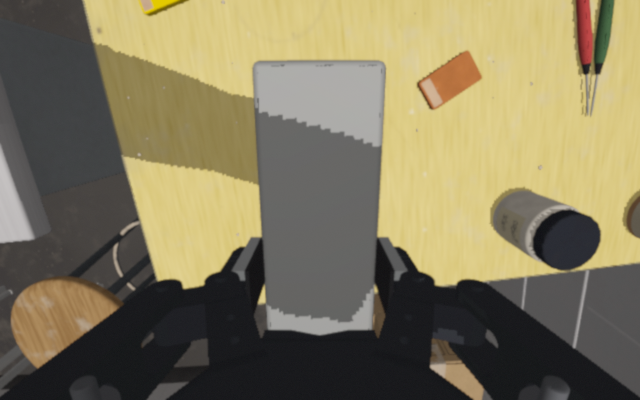

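Run:
```python
from h import *
import pickle
m=pickle.load(open('w7.pkl','rb'));p=cv2.imread('pics/w7.png');d=np.load('w7.npy')
X=zmap(m,d);k=(X[...,2]>.17)&(X[...,2]<.2)
vs=np.arange(80,225,5);L=[];R=[]
for v in vs:
    u=np.nonzero(k[v,200:430])[0]+200;L.append((u[0]-.5,v));R.append((u[-1]+.5,v))
L=cast(m,L,.185);R=cast(m,R,.185)
us=np.arange(270,375,5);F=cast(m,[(u,np.nonzero(k[:200,u])[0][0]-.5) for u in us],.185)
a=[]
for q in (L,R,F):
    f=cv2.fitLine((q[:,:2]*1000).astype(np.float32),cv2.DIST_HUBER,0,.01,.01).ravel();print(np.degrees(np.arctan2(f[1],f[0]))%180,np.round(f[2:],1));a.append(f)
ax=np.degrees(np.arctan2(a[0][1],a[0][0])%np.pi+np.arctan2(a[1][1],a[1][0])%np.pi)/2
e=np.array([np.cos(np.radians(ax)),np.sin(np.radians(ax))]);n=np.array([e[1],-e[0]])
t=np.array([498.0,-126.3]);mid=((a[0][2:]@n)+(a[1][2:]@n))/2
print('axis',ax,'width',abs(a[0][2:]@n-a[1][2:]@n),'lateral off tcp',mid-t@n,'far edge minus tcp',a[2][2:]@e-t@e)
c=(a[2][2:]@e-90)*e+mid*n;print('centre',c)
```

```text
84.103 [476.3 -71.3]
84.29731 [530.3 -83. ]
174.56642 [509.  -37.7]
axis 84.20015 width 54.81732 lateral off tcp 0.3157593391835576 far edge minus tcp 89.2650424927473
centre [ 498.23987  -127.063095]
```

Emit:
play_rows([
  {"dp":[-0.05,-0.03,-0.5],"roll":-0.05,"jaw":45},
  {"dp":[0,0,-0.9],"roll":0,"jaw":45},
  {"dp":[0,0,-0.9],"roll":0,"jaw":45},
  {"dp":[0,0,-0.8],"roll":0,"jaw":45},
  {"dp":[0,0,-0.5],"roll":0,"jaw":45},
  {"dp":[0,0,-0.2],"roll":0,"jaw":45},
  {"dp":[0,0,0],"roll":0,"jaw":45},
  {"dp":[0,0,0],"roll":0,"jaw":45},
  {"dp":[0,0,0],"roll":0,"jaw":45},
])

```text
time: 31.05
tcp_pos: [0.4973, -0.128, 0.0958]
tool_rot: [[0.118, 0.993, 0.002], [0.993, -0.118, -0.001], [-0.0, 0.002, -1.0]]
force: [-0.1, 1.0, -3.3]
grip_width: 0.0541
grasp_force: 65.6
```

Emit:
play_rows([
  {"dp":[-0.03,0.03,-0.14],"roll":0,"jaw":45},
  {"dp":[0,0,-0.06],"roll":0,"jaw":45},
  {"dp":[0,0,-0.05],"roll":0,"jaw":45},
  {"dp":[0,0,0],"roll":0,"jaw":45},
  {"dp":[0,0,0],"roll":0,"jaw":45},
])

```text
time: 31.68
tcp_pos: [0.4959, -0.127, 0.0887]
tool_rot: [[0.118, 0.993, 0.0], [0.993, -0.118, 0.0], [0.0, 0.0, -1.0]]
force: [-1.4, 0.8, -2.7]
grip_width: 0.0543
grasp_force: 65.8
```

Emit:
play_rows([
  {"dp":[0.02,0,-0.03],"roll":0,"jaw":45},
  {"dp":[0,0,-0.03],"roll":0,"jaw":45},
  {"dp":[0,0,0],"roll":0,"jaw":45},
  {"dp":[0,0,0],"roll":0,"jaw":45},
])

```text
time: 32.17
tcp_pos: [0.496, -0.127, 0.0886]
tool_rot: [[0.118, 0.993, -0.001], [0.993, -0.118, -0.0], [-0.0, -0.0, -1.0]]
force: [-5.2, 1.3, 6.6]
grip_width: 0.0542
grasp_force: 66.7
```

Emit:
play_rows([
  {"dp":[0,0,0],"roll":0,"jaw":60},
  {"dp":[0,0,0],"roll":0,"jaw":75},
  {"dp":[0,0,0],"roll":0,"jaw":85},
  {"dp":[0,0,0],"roll":0,"jaw":85},
  {"dp":[0,0,0],"roll":0,"jaw":85},
  {"dp":[0,0,0.3],"roll":0,"jaw":85},
  {"dp":[0,0,0.8],"roll":0,"jaw":85},
  {"dp":[0,0,1],"roll":0,"jaw":85},
  {"dp":[0,0,1],"roll":0,"jaw":85},
  {"dp":[0,0,1],"roll":0,"jaw":85},
  {"dp":[0,0,1],"roll":0,"jaw":85},
  {"dp":[0,0,1],"roll":0,"jaw":85},
  {"dp":[0,0,1],"roll":0,"jaw":85},
  {"dp":[0,0,0],"roll":0,"jaw":85},
  {"dp":[0,0,0],"roll":0,"jaw":85},
])

```text
time: 34.05
tcp_pos: [0.4962, -0.127, 0.2639]
tool_rot: [[0.118, 0.993, -0.001], [0.993, -0.118, 0.0], [0.0, -0.001, -1.0]]
force: [-0.1, 0.3, -0.6]
grip_width: 0.085
grasp_force: 0.0
```

```bash
cat >> h.py <<'E'
def top(m,d,z,xy,r=.12,tol=.006):
    X=zmap(m,d);k=(np.abs(X[...,2]-z)<tol)&(np.hypot(X[...,0]-xy[0],X[...,1]-xy[1])<r)
    c=comp(k,proj(m,[[*xy,z]])[0]);Y=X[c>0];A=np.c_[Y[:,:2],np.ones(len(Y))]
    print('top',c.sum(),*rect(m,c,z),'z',round(float(np.nanmedian(Y[:,2]))*1000,1),'slope',np.round(np.linalg.lstsq(A,Y[:,2],rcond=None)[0][:2],4));return c
E
python3 - <<'E'
from h import *
st();m,p,d=wrist('w8');top(m,d,.084,(.4965,-.128))
X=zmap(m,d);h=cv2.cvtColor(p,cv2.COLOR_BGR2HSV)
uv=proj(m,[[.6363,-.038,.0085]])[0].astype(int);k=h[...,1]>0;print('orange',uv)
c=comp(notbench(p)&(X[...,2]<.05),uv);print(*rect(m,c,.0085))
E
```

```text
t 34.05 tcp [ 496.2 -127.   263.9] yaw -6.8 F [-0.1  0.3 -0.6] w 85.0 g 0.0
top 8790 [ 496.7 -126.5] [177.6  55.6] 83.4 z 83.9 slope [ 0.0003 -0.0001]
orange [425  84]
[635.5 -38.5] [56.9 31.8] 27.8
```

View pics/w8.png

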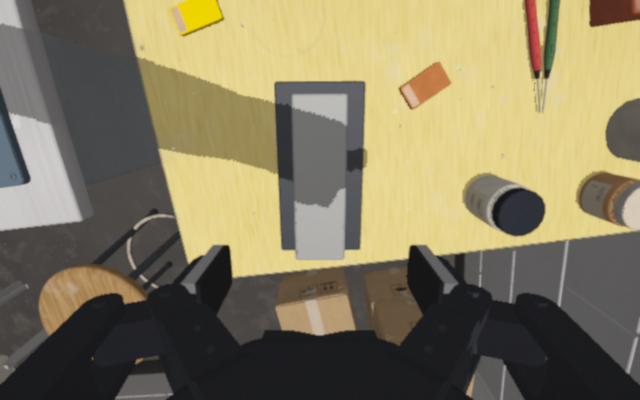

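Upper shelf at (320,176) is level and centred over the lower shelf; orange tile at (425,84). Picking the orange tile now.

Emit:
play_rows([
  {"dp":[0.93,0.59,0],"roll":-0.93,"jaw":60},
  {"dp":[0.93,0.59,0],"roll":-0.93,"jaw":60},
  {"dp":[0.93,0.59,0],"roll":-0.92,"jaw":60},
  {"dp":[0.93,0.59,0],"roll":-0.92,"jaw":60},
  {"dp":[0.93,0.59,0],"roll":-0.92,"jaw":60},
  {"dp":[0.92,0.59,0],"roll":-0.92,"jaw":60},
  {"dp":[0,0,-1],"roll":0,"jaw":60},
  {"dp":[0,0,-1],"roll":0,"jaw":60},
  {"dp":[0,0,-1],"roll":0,"jaw":60},
  {"dp":[0,0,-1],"roll":0,"jaw":60},
  {"dp":[0,0,-1],"roll":0,"jaw":60},
  {"dp":[0,0,0],"roll":0,"jaw":60},
  {"dp":[0,0,0],"roll":0,"jaw":60},
])

```text
time: 35.72
tcp_pos: [0.6355, -0.0385, 0.1396]
tool_rot: [[0.885, 0.466, -0.0], [0.466, -0.885, 0.0], [-0.0, -0.0, -1.0]]
force: [-0.1, -1.1, 1.2]
grip_width: 0.0597
grasp_force: 0.0
```

Run:
```python
from h import *
st();m,p,d=wrist('w9')
uv=proj(m,[[.6355,-.0385,.0085]])[0].astype(int);c=comp(notbench(p),uv);print(uv,c.sum(),*rect(m,c,.0085))
```

```text
t 35.73 tcp [635.5 -38.5 139.6] yaw -62.19 F [-0.1 -1.1  1.2] w 59.7 g 0.0
[318 194] 2299 [637.2 -37.5] [57.9 32.8] 28.5
```

Emit:
play_rows([
  {"dp":[0.06,0.03,-0.8],"roll":0.05,"jaw":60},
  {"dp":[0,0,-1],"roll":0,"jaw":60},
  {"dp":[0,0,-1],"roll":0,"jaw":60},
  {"dp":[0,0,-1],"roll":0,"jaw":60},
  {"dp":[0,0,-0.6],"roll":0,"jaw":60},
  {"dp":[0,0,-0.3],"roll":0,"jaw":60},
  {"dp":[0,0,0],"roll":0,"jaw":60},
  {"dp":[0,0,0],"roll":0,"jaw":60},
])

```text
time: 36.78
tcp_pos: [0.6381, -0.0379, 0.0233]
tool_rot: [[0.88, 0.474, 0.002], [0.474, -0.88, -0.0], [0.002, 0.001, -1.0]]
force: [-0.7, -0.6, 0.0]
grip_width: 0.0599
grasp_force: 0.0
```

Emit:
play_rows([
  {"dp":[-0.02,0,-0.13],"roll":0,"jaw":60},
  {"dp":[0,0,0],"roll":0,"jaw":45},
  {"dp":[0,0,0],"roll":0,"jaw":22},
  {"dp":[0,0,0],"roll":0,"jaw":22},
  {"dp":[0,0,0],"roll":0,"jaw":22},
  {"dp":[0,0,0],"roll":0,"jaw":22},
  {"dp":[0,0,0.4],"roll":0,"jaw":22},
  {"dp":[0,0,0.8],"roll":0,"jaw":22},
  {"dp":[0,0,1],"roll":0,"jaw":22},
  {"dp":[0,0,1],"roll":0,"jaw":22},
  {"dp":[0,0,1],"roll":0,"jaw":22},
  {"dp":[0,0,1],"roll":0,"jaw":22},
  {"dp":[0,0,1],"roll":0,"jaw":22},
  {"dp":[0,0,0.5],"roll":0,"jaw":22},
  {"dp":[0,0,0],"roll":0,"jaw":22},
])

```text
time: 38.65
tcp_pos: [0.6375, -0.0379, 0.1882]
tool_rot: [[0.88, 0.474, 0.003], [0.474, -0.88, -0.001], [0.003, 0.002, -1.0]]
force: [0.3, -0.2, -1.1]
grip_width: 0.0297
grasp_force: 59.3
```

Emit:
play_rows([
  {"dp":[-0.84,-0.83,0],"roll":0.79,"jaw":22},
  {"dp":[-0.84,-0.83,0],"roll":0.79,"jaw":22},
  {"dp":[-0.84,-0.83,0],"roll":0.79,"jaw":22},
  {"dp":[-0.84,-0.83,0],"roll":0.79,"jaw":22},
  {"dp":[-0.84,-0.83,0],"roll":0.79,"jaw":22},
  {"dp":[-0.84,-0.83,0],"roll":0.79,"jaw":22},
  {"dp":[-0.83,-0.83,0],"roll":0.79,"jaw":22},
  {"dp":[0,0,0],"roll":0,"jaw":22},
  {"dp":[0,0,0],"roll":0,"jaw":22},
  {"dp":[0,0,0],"roll":0,"jaw":22},
])

```text
time: 39.9
tcp_pos: [0.4902, -0.1824, 0.1858]
tool_rot: [[0.111, 0.994, -0.0], [0.994, -0.111, 0.001], [0.001, -0.001, -1.0]]
force: [-0.4, 0.9, -0.0]
grip_width: 0.0296
grasp_force: 59.3
```

Run:
```python
from h import *
st();t=np.array(bot.observe()['tcp_pos']);m,p,d=wrist('w10');top(m,d,t[2]-.011,t[:2],.05,.008);top(m,d,.084,(.497,-.110))
print(proj(m,[[t[0],t[1],t[2]-.0115],[t[0],t[1]+.028,t[2]-.0115],[t[0],t[1]-.028,t[2]-.0115]]))
```

```text
t 39.9 tcp [ 490.2 -182.4  185.8] yaw -6.37 F [-0.4  0.9 -0. ] w 29.6 g 59.3
top 6867 [ 490.4 -181.7] [57.7 45.2] 83.6 z 175.0 slope [-0.0024 -0.0127]
top 15036 [ 496.9 -123. ] [169.6  55.7] 83.5 z 83.9 slope [-0.0002 -0.    ]
[[319.16320147 254.22711674]
 [312.65776529 201.18796867]
 [325.02666056 301.9006014 ]]
```

View pics/w10.png

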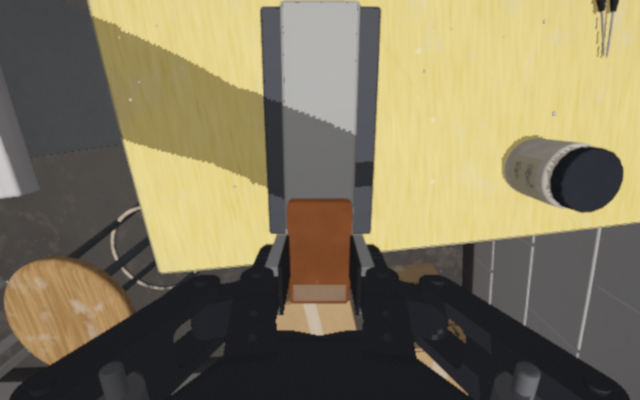

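Orange tile held at (320,250), centred in the jaws; upper shelf visible ahead at (320,120).

Emit:
play_rows([
  {"dp":[0.02,-0.03,-0.5],"roll":0,"jaw":22},
  {"dp":[0,0,-0.9],"roll":0,"jaw":22},
  {"dp":[0,0,-0.9],"roll":0,"jaw":22},
  {"dp":[0,0,-0.5],"roll":0,"jaw":22},
  {"dp":[0,0,-0.3],"roll":0,"jaw":22},
  {"dp":[0,0,0],"roll":0,"jaw":22},
  {"dp":[0,0,0],"roll":0,"jaw":22},
  {"dp":[0,0,0],"roll":0,"jaw":22},
])

```text
time: 40.95
tcp_pos: [0.491, -0.1841, 0.1098]
tool_rot: [[0.111, 0.994, 0.002], [0.994, -0.111, -0.001], [-0.001, 0.002, -1.0]]
force: [0.3, -0.1, -1.2]
grip_width: 0.0296
grasp_force: 59.4
```

Emit:
play_rows([
  {"dp":[0,0,-0.13],"roll":0,"jaw":22},
  {"dp":[0,0,-0.06],"roll":0,"jaw":22},
  {"dp":[0,0,-0.04],"roll":0,"jaw":22},
  {"dp":[0,0,0],"roll":0,"jaw":22},
  {"dp":[0,0,0],"roll":0,"jaw":22},
])

```text
time: 41.58
tcp_pos: [0.4903, -0.1838, 0.1033]
tool_rot: [[0.111, 0.994, -0.0], [0.994, -0.111, -0.0], [-0.0, -0.0, -1.0]]
force: [-1.9, 0.9, 2.3]
grip_width: 0.0298
grasp_force: 59.6
```

Emit:
play_rows([
  {"dp":[0,0,0],"roll":0,"jaw":45},
  {"dp":[0,0,0],"roll":0,"jaw":60},
  {"dp":[0,0,0],"roll":0,"jaw":60},
  {"dp":[0,0,0.2],"roll":0,"jaw":60},
  {"dp":[0,0,0.8],"roll":0,"jaw":60},
  {"dp":[0,0,1],"roll":0,"jaw":60},
  {"dp":[0,0,1],"roll":0,"jaw":60},
  {"dp":[0,0,1],"roll":0,"jaw":60},
  {"dp":[0,0,1],"roll":0,"jaw":60},
  {"dp":[0,0,1],"roll":0,"jaw":60},
  {"dp":[0,0,0],"roll":0,"jaw":60},
  {"dp":[0,0,0],"roll":0,"jaw":60},
])

```text
time: 43.08
tcp_pos: [0.4902, -0.1837, 0.2523]
tool_rot: [[0.111, 0.994, -0.001], [0.994, -0.111, 0.0], [0.0, -0.001, -1.0]]
force: [-0.9, -0.2, -0.2]
grip_width: 0.0599
grasp_force: 0.0
```

Run:
```python
from h import *
st();m,p,d=wrist('w11');top(m,d,.0925,(.490,-.1835),.045,.004);top(m,d,.084,(.497,-.110),.12,.004)
X=zmap(m,d);h=cv2.cvtColor(p,cv2.COLOR_BGR2HSV)
ring(m,d,(.503,-.074),.068,.03)
```

```text
t 43.08 tcp [ 490.2 -183.7  252.3] yaw -6.4 F [-0.9 -0.2 -0.2] w 59.9 g 0.0
top 1808 [ 490.9 -183.9] [55.9 31.5] 82.8 z 92.5 slope [-0.0001 -0.0012]
top 9032 [ 496.6 -127.4] [177.1  55.7] 83.5 z 83.9 slope [-0.0001  0.001 ]Traceback (most recent call last):
  File "<stdin>", line 4, in <module>
  File "h.py", line 41, in ring
    v,u=np.nonzero(k);P=cast(m,np.c_[u,v],z)[:,:2]*1000
                        ~~~~^^^^^^^^^^^^^^^^
  File "h.py", line 5, in cast
    n=cv2.undistortPoints(uv,np.array(m['mtx']),np.array(m['dist'])).reshape(-1,2)
      ~~~~~~~~~~~~~~~~~~~^^^^^^^^^^^^^^^^^^^^^^^^^^^^^^^^^^^^^^^^^^^
cv2.error: OpenCV(4.12.0) /io/opencv/modules/calib3d/src/undistort.dispatch.cpp:347: error: (-215:Assertion failed) CV_IS_MAT(_src) && CV_IS_MAT(_dst) && (_src->rows == 1 || _src->cols == 1) && (_dst->rows == 1 || _dst->cols == 1) && _src->cols + _src->rows - 1 == _dst->rows + _dst->cols - 1 && (CV_MAT_TYPE(_src->type) == CV_32FC2 || CV_MAT_TYPE(_src->type) == CV_64FC2) && (CV_MAT_TYPE(_dst->type) == CV_32FC2 || CV_MAT_TYPE(_dst->type) == CV_64FC2) in function 'cvUndistortPointsInternal'
```

Emit:
play_rows([
  {"dp":[-0.07,0.95,0],"roll":-0.24,"jaw":60},
  {"dp":[-0.07,0.95,0],"roll":-0.24,"jaw":60},
  {"dp":[-0.07,0.95,0],"roll":-0.24,"jaw":60},
  {"dp":[-0.07,0.95,0],"roll":-0.24,"jaw":60},
  {"dp":[-0.07,0.95,0],"roll":-0.24,"jaw":60},
  {"dp":[-0.07,0.95,0],"roll":-0.24,"jaw":60},
  {"dp":[-0.07,0.95,0],"roll":-0.24,"jaw":60},
  {"dp":[-0.07,0.95,0],"roll":-0.24,"jaw":60},
  {"dp":[-0.07,0.95,0],"roll":-0.24,"jaw":60},
  {"dp":[-0.07,0.95,0],"roll":-0.24,"jaw":60},
  {"dp":[-0.07,0.95,0],"roll":-0.24,"jaw":60},
  {"dp":[-0.07,0.95,0],"roll":-0.24,"jaw":60},
  {"dp":[-0.07,0.95,0],"roll":-0.24,"jaw":60},
  {"dp":[-0.07,0.95,0],"roll":-0.24,"jaw":60},
  {"dp":[-0.08,0.95,0],"roll":-0.23,"jaw":60},
  {"dp":[-0.08,0.95,0],"roll":-0.23,"jaw":60},
  {"dp":[-0.08,0.95,0],"roll":-0.23,"jaw":60},
  {"dp":[-0.08,0.95,0],"roll":-0.23,"jaw":60},
  {"dp":[-0.08,0.95,0],"roll":-0.23,"jaw":60},
  {"dp":[0,0,0],"roll":0,"jaw":60},
])

```text
time: 45.62
tcp_pos: [0.4549, 0.2683, 0.2512]
tool_rot: [[0.781, 0.625, -0.003], [0.625, -0.781, -0.001], [-0.003, -0.001, -1.0]]
force: [-0.1, -0.1, 0.7]
grip_width: 0.06
grasp_force: 0.0
```

Orange tile is down at (490.9,-183.9), flat. (The ring error is just the prop being hidden under the shelf.) Now lower towards blue and look closely.

Emit:
play_rows([
  {"dp":[0,0,-1],"roll":0,"jaw":60},
  {"dp":[0,0,-1],"roll":0,"jaw":60},
  {"dp":[0,0,-1],"roll":0,"jaw":60},
  {"dp":[0,0,-1],"roll":0,"jaw":60},
  {"dp":[0,0,-0.5],"roll":0,"jaw":60},
  {"dp":[0,0,0],"roll":0,"jaw":60},
  {"dp":[0,0,0],"roll":0,"jaw":60},
])

```text
time: 46.5
tcp_pos: [0.4565, 0.2675, 0.1416]
tool_rot: [[0.783, 0.623, 0.002], [0.623, -0.783, 0.001], [0.002, 0.001, -1.0]]
force: [1.1, 0.5, 0.6]
grip_width: 0.0599
grasp_force: 0.0
```

Run:
```python
from h import *
st();print(np.round(bot.observe()['joint_positions'],2));m,p,d=wrist('w12')
uv=proj(m,[[.456,.268,.0085]])[0].astype(int);c=comp(notbench(p),uv);print(uv,cv2.cvtColor(p,cv2.COLOR_BGR2HSV)[uv[1],uv[0]],c.sum(),*rect(m,c,.0085))
```

```text
t 46.5 tcp [456.5 267.5 141.6] yaw -51.5 F [1.1 0.5 0.6] w 59.9 g 0.0
[ 0.4   0.06 -0.1   1.41 -0.    2.87]
[317 194] [101  71  72] 93753 [377.4 202.8] [784.1 313.8] 128.4
```

View pics/w12.png

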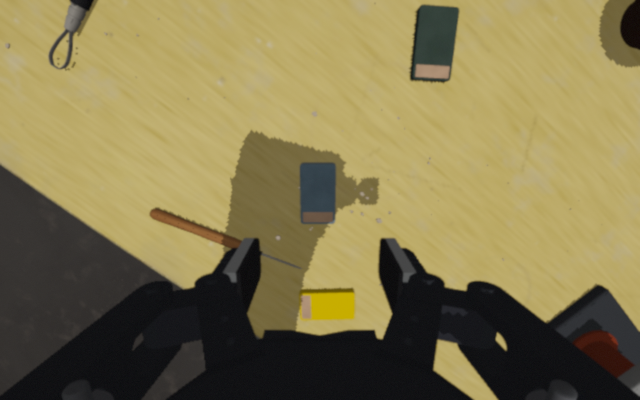

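Blue tile at (318,193) in the gripper's shadow; yellow lookalike (328,305) and needle tool tip (300,267) are clear of the fingers' landing spots.

Run:
```python
from h import *
import pickle
m=pickle.load(open('w12.pkl','rb'));p=cv2.imread('pics/w12.png');h=cv2.cvtColor(p,cv2.COLOR_BGR2HSV)
hue=h[...,0].astype(int);c=comp(((hue>85)&(hue<130)&(h[...,1]>40)),(318,190))
x,y,w,hh=cv2.boundingRect(c);print(x,y,w,hh,*rect(m,c,.0085))
# whole tile incl. bare clay end (hue below bench hue)
k=((hue<15)|(hue>85))&(h[...,2]>25);c=cv2.morphologyEx(k.astype(np.uint8),cv2.MORPH_CLOSE,np.ones((5,5)));c[:, :290]=0;c[:, 345:]=0;c[235:]=0;c[:150]=0
c=comp(c,(318,190));print(cv2.boundingRect(c),*rect(m,c,.0085));print(cast(m,[(318.5,193)],.0085)*1000)
```

```text
301 164 34 48 [460.2 272. ] [43.1 29.7] 38.5
(301, 164, 34, 59) [456.1 268.7] [53.7 30.1] 38.5
[[457.26064055 268.29961318   8.5       ]]
```

Emit:
play_rows([
  {"dp":[0,0.03,-0.8],"roll":0,"jaw":60},
  {"dp":[0,0,-1],"roll":0,"jaw":60},
  {"dp":[0,0,-1],"roll":0,"jaw":60},
  {"dp":[0,0,-1],"roll":0,"jaw":60},
  {"dp":[0,0,-0.6],"roll":0,"jaw":60},
  {"dp":[0,0,-0.25],"roll":0,"jaw":60},
  {"dp":[0,0,0],"roll":0,"jaw":60},
  {"dp":[0,0,0],"roll":0,"jaw":60},
])

```text
time: 47.55
tcp_pos: [0.4568, 0.2686, 0.0255]
tool_rot: [[0.783, 0.623, 0.002], [0.623, -0.783, 0.001], [0.002, 0.001, -1.0]]
force: [-0.4, 0.3, 0.1]
grip_width: 0.06
grasp_force: 0.0
```

Emit:
play_rows([
  {"dp":[0,0,-0.2],"roll":0,"jaw":60},
  {"dp":[0,0,0],"roll":0,"jaw":45},
  {"dp":[0,0,0],"roll":0,"jaw":22},
  {"dp":[0,0,0],"roll":0,"jaw":22},
  {"dp":[0,0,0],"roll":0,"jaw":22},
  {"dp":[0,0,0],"roll":0,"jaw":22},
  {"dp":[0,0,0.4],"roll":0,"jaw":22},
  {"dp":[0,0,0.8],"roll":0,"jaw":22},
  {"dp":[0,0,1],"roll":0,"jaw":22},
  {"dp":[0,0,1],"roll":0,"jaw":22},
  {"dp":[0,0,1],"roll":0,"jaw":22},
  {"dp":[0,0,1],"roll":0,"jaw":22},
  {"dp":[0,0,1],"roll":0,"jaw":22},
  {"dp":[0,0,0.5],"roll":0,"jaw":22},
  {"dp":[0,0,0],"roll":0,"jaw":22},
])

```text
time: 49.42
tcp_pos: [0.4565, 0.2684, 0.1878]
tool_rot: [[0.783, 0.623, 0.002], [0.623, -0.783, 0.001], [0.002, 0.001, -1.0]]
force: [-0.1, 0.3, 0.3]
grip_width: 0.0294
grasp_force: 59.3
```

Emit:
play_rows([
  {"dp":[0.13,-0.98,0],"roll":0.32,"jaw":22},
  {"dp":[0.13,-0.98,0],"roll":0.32,"jaw":22},
  {"dp":[0.13,-0.98,0],"roll":0.32,"jaw":22},
  {"dp":[0.13,-0.98,0],"roll":0.32,"jaw":22},
  {"dp":[0.13,-0.98,0],"roll":0.32,"jaw":22},
  {"dp":[0.13,-0.98,0],"roll":0.32,"jaw":22},
  {"dp":[0.13,-0.98,0],"roll":0.32,"jaw":22},
  {"dp":[0.13,-0.98,0],"roll":0.32,"jaw":22},
  {"dp":[0.13,-0.98,0],"roll":0.32,"jaw":22},
  {"dp":[0.13,-0.98,0],"roll":0.32,"jaw":22},
  {"dp":[0.13,-0.98,0],"roll":0.32,"jaw":22},
  {"dp":[0.13,-0.98,0],"roll":0.33,"jaw":22},
  {"dp":[0.14,-0.98,0],"roll":0.33,"jaw":22},
  {"dp":[0.14,-0.97,0],"roll":0.33,"jaw":22},
  {"dp":[0,0,0],"roll":0,"jaw":22},
  {"dp":[0,0,0],"roll":0,"jaw":22},
  {"dp":[0,0,0],"roll":0,"jaw":22},
])

```text
time: 51.55
tcp_pos: [0.5016, -0.0737, 0.1864]
tool_rot: [[0.111, 0.994, -0.001], [0.994, -0.111, 0.001], [0.0, -0.001, -1.0]]
force: [0.7, 0.8, 0.4]
grip_width: 0.0297
grasp_force: 59.3
```

Run:
```python
from h import *
st();t=np.array(bot.observe()['tcp_pos']);m,p,d=wrist('w13');top(m,d,t[2]-.011,t[:2],.05,.008)
X=zmap(m,d);k=(np.abs(X[...,2]-(t[2]-.011))<.006)
col=int(proj(m,[[t[0],t[1],t[2]-.011]])[0][0])
for u in (col-10,col,col+10):
    v=np.nonzero(k[:,u])[0];print(u,v[0],v[-1],np.round(cast(m,[(u,v[0]-.5),(u,v[-1]+.5)],t[2]-.011)*1000,1).tolist())
```

```text
t 51.55 tcp [501.6 -73.7 186.4] yaw -6.36 F [0.7 0.8 0.4] w 29.7 g 59.3
top 6844 [501.8 -72.5] [57.6 45.2] 83.7 z 175.2 slope [-0.0042 -0.0128]
309 198 302 [[500.0, -43.6, 175.4], [493.1, -100.8, 175.4]]
319 198 302 [[504.8, -44.1, 175.4], [498.4, -101.4, 175.4]]
329 198 302 [[509.5, -44.6, 175.4], [503.6, -102.0, 175.4]]
```

View pics/w13.png

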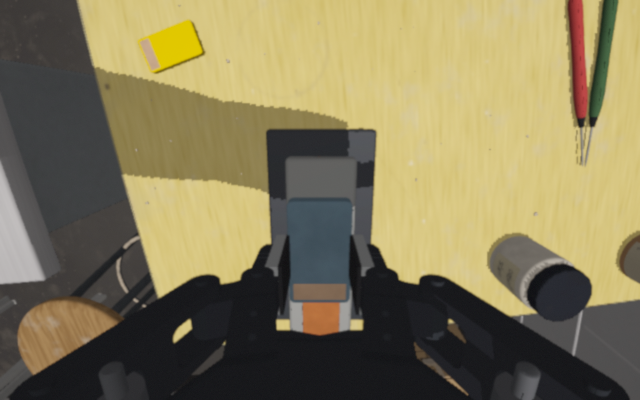

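Blue tile held at (320,250), the orange tile lying on the shelf behind at (320,315).

Emit:
play_rows([
  {"dp":[0.02,-0.03,-0.5],"roll":0,"jaw":22},
  {"dp":[0,0,-0.9],"roll":0,"jaw":22},
  {"dp":[0,0,-0.9],"roll":0,"jaw":22},
  {"dp":[0,0,-0.5],"roll":0,"jaw":22},
  {"dp":[0,0,-0.3],"roll":0,"jaw":22},
  {"dp":[0,0,0],"roll":0,"jaw":22},
  {"dp":[0,0,0],"roll":0,"jaw":22},
  {"dp":[0,0,0],"roll":0,"jaw":22},
])

```text
time: 52.6
tcp_pos: [0.503, -0.0755, 0.1103]
tool_rot: [[0.111, 0.994, 0.002], [0.994, -0.111, -0.0], [-0.0, 0.002, -1.0]]
force: [-0.3, 0.4, 0.2]
grip_width: 0.0298
grasp_force: 59.3
```

Emit:
play_rows([
  {"dp":[0,0.02,-0.14],"roll":0,"jaw":22},
  {"dp":[0,0,-0.07],"roll":0,"jaw":22},
  {"dp":[0,0,-0.04],"roll":0,"jaw":22},
  {"dp":[0,0,0],"roll":0,"jaw":22},
  {"dp":[0,0,0],"roll":0,"jaw":22},
])

```text
time: 53.22
tcp_pos: [0.5024, -0.0748, 0.1036]
tool_rot: [[0.111, 0.994, 0.0], [0.994, -0.111, -0.0], [-0.0, 0.0, -1.0]]
force: [-2.6, 0.8, 5.2]
grip_width: 0.0296
grasp_force: 59.9
```

Emit:
play_rows([
  {"dp":[0,0,0],"roll":0,"jaw":45},
  {"dp":[0,0,0],"roll":0,"jaw":60},
  {"dp":[0,0,0],"roll":0,"jaw":60},
  {"dp":[0,0,0.2],"roll":0,"jaw":60},
  {"dp":[0,0,0.8],"roll":0,"jaw":60},
  {"dp":[0,0,1],"roll":0,"jaw":60},
  {"dp":[0,0,1],"roll":0,"jaw":60},
  {"dp":[0,0,1],"roll":0,"jaw":60},
  {"dp":[0,0,1],"roll":0,"jaw":60},
  {"dp":[0,0,1],"roll":0,"jaw":60},
  {"dp":[-0.1,-1,0],"roll":0,"jaw":60},
  {"dp":[-0.1,-1,0],"roll":0,"jaw":60},
  {"dp":[0,0,0],"roll":0,"jaw":60},
  {"dp":[0,0,0],"roll":0,"jaw":60},
])

```text
time: 54.98
tcp_pos: [0.4974, -0.1244, 0.2532]
tool_rot: [[0.112, 0.994, 0.0], [0.994, -0.112, 0.001], [0.001, 0.0, -1.0]]
force: [-0.5, 0.6, -0.2]
grip_width: 0.0602
grasp_force: 0.0
```

Run:
```python
from h import *
st();m,p,d=wrist('w14');top(m,d,.0925,(.490,-.1835),.045,.004);top(m,d,.0925,(.503,-.074),.045,.004);top(m,d,.084,(.497,-.128),.12,.014)
s,ds=bot.read_camera('side');cv2.imwrite('pics/s14.png',s)
```

```text
t 54.98 tcp [ 497.4 -124.4  253.2] yaw -6.4 F [-0.5  0.6 -0.2] w 60.2 g 0.0
top 1568 [ 490.6 -183.1] [57.5 31.9] 83.6 z 92.4 slope [ 0.0009 -0.0054]
top 1981 [502.8 -75.1] [53.9 32. ] 83.6 z 92.4 slope [0.001  0.0029]
top 9369 [ 496.6 -127.5] [178.5  55.6] 83.4 z 84.5 slope [ 0.004  -0.0038]
```

View pics/s14.png

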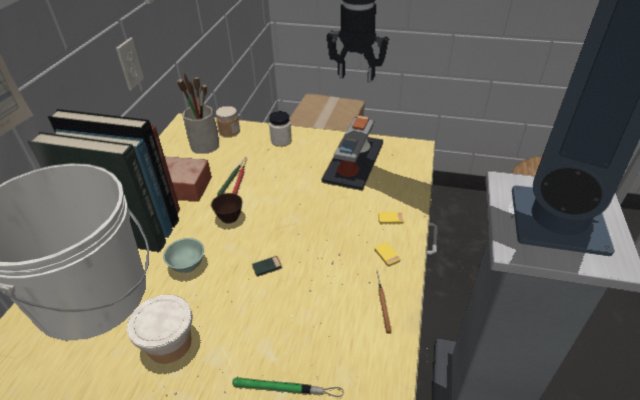

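The stack is standing with blue at (348,148) and orange at (361,123); the jar (280,130) and green tile (267,266) haven't moved. Handing in.

```bash
python3 -c "
from bench import bot
print(bot.sign_off())"
```

```text
the job is handed in; nothing more can be done
None
```

The kiln stack is built in the order you asked and handed in at about 55 s: everything measured within about 2 mm of centre, the upper shelf is level, and the green tile and jar look unmoved in the last picture.

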